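Clamp a gang of tee blanks for drilling

TASK

Clamp all the long tee blanks in the bench clamp, ready for drilling: swing the folded crank handle up from the handwheel until it snaps upright, crank the jaw open, lay the blanks on the bed side by side between the jaws, feet down, square, each with its end right up against the fence, and crank the jaw shut until you feel it bite and the blanks are held tight; then fold the handle down flat again, out of the drill's way. Leave the short offcut and everything else on the bench where they are.

Things in the scene. Friction and masses are not known exactly. Their poses are not given: they have to be found in the camera images.
- clamp: green rack-and-pinion bench clamp, bolted down. Origin: on the bench under the middle of the bed; x across the bed, away from the robot, to the end fence; y along the clamping direction, from the sliding jaw (right) to the fixed jaw (left); z up. Flat bed 144 mm (x) by 300 mm (y), its top 40 mm above the bench
- fixed_face (a point): middle of the fixed jaw's face, at x = 0, y = 0.110 of the clamp, 51 mm above the bench. Both jaws stand 22 mm high above the bed and reach from x = -0.060 to 0.056
- fence_face (a point): middle of the face of the end fence, at x = 0.060, y = 0 of the clamp: a strip along the far side of the bed, 14 mm high above the bed, face towards the robot. A blank lying square with its end against it has its origin at x = 0 of the clamp
- jaw (a joint): sliding jaw, m: 0 = parked as at the start, its face 25 mm from the fixed jaw; grows as the clamp opens, 0.176 fully open (201 mm between the faces). Driven by the wheel only, 14 mm per radian. Its toothed rack (top 31 mm above the bench) then comes out beyond the wheel, to y = -0.47 of the clamp at most
- jaw_face (a point): middle of the sliding jaw's face, 51 mm above the bench
- wheel (a joint): handwheel about its upright shaft, rad: 0 = parked; positive is counter-clockwise seen from above and opens the clamp, to 12.6 at most; clockwise closes it. It takes about 0.4 N m to turn with the jaw (6 to 8 N at the handle) and stays where it is left, so a tightened jaw keeps pressing. When the blanks are tight the wheel stops against them
- wheel_hub (a point): on the wheel's upright axis (x = 0, y = -0.260 of the clamp), 120 mm above the bench, at the height of the folding handle's hinge. Wheel rim 126 mm across, its top 103 mm above the bench
- crank (a joint): hinge of the folding handle, rad: 0 = folded flat across the wheel, 1.571 = swung up, upright and latched. An over-centre spring holds it at either end (about 0.5 N m to start it, less towards half way, beyond which it snaps on). Folded in the parked place, its stow pin sits in a fixed fork and the wheel cannot turn; elsewhere it folds freely
- crank_hinge (a point): the handle's hinge axis on the rim, 70 mm from the wheel's axis, 120 mm above the bench. At wheel 0 it lies at y = -0.330 of the clamp, on the side away from the bed
- crank_grip (a point): on the handle's centre line, 65 mm from its hinge; x: hinge axis, y: towards the free end. The handle is a round black sleeve, 22 mm across, 29 to 93 mm from the hinge, free to revolve about its own axis. Folded it lies across the hub (along the clamp's y at wheel 0), 120 mm above the bench, 6 mm clear of the rim; upright, this point is 185 mm above the bench
- blank0: aluminium tee blank, an upside-down T in section: foot 40 mm wide and 16 mm thick, upright web 14 mm wide in its middle up to 50 mm above the underside; 120 mm long. Origin: centre of the underside; x along its length, z up the web. About 0.25 to 0.5 kg. Take it by the web from above. None if absent in this run
- blank1: aluminium tee blank, an upside-down T in section: foot 40 mm wide and 16 mm thick, upright web 14 mm wide in its middle up to 50 mm above the underside; 120 mm long. Origin: centre of the underside; x along its length, z up the web. About 0.25 to 0.5 kg. Take it by the web from above. None if absent in this run
- blank2: aluminium tee blank, an upside-down T in section: foot 40 mm wide and 16 mm thick, upright web 14 mm wide in its middle up to 50 mm above the underside; 120 mm long. Origin: centre of the underside; x along its length, z up the web. About 0.25 to 0.5 kg. Take it by the web from above. None if absent in this run
- blank3: aluminium tee blank, an upside-down T in section: foot 40 mm wide and 16 mm thick, upright web 14 mm wide in its middle up to 50 mm above the underside; 120 mm long. Origin: centre of the underside; x along its length, z up the web. About 0.25 to 0.5 kg. Take it by the web from above. None if absent in this run
- offcut: a short offcut of the same tee section as the blanks, only 70 mm long (same axes and cross-section as a blank). It is scrap and stays where it lies
- oil: white oil bottle, 66 mm across, 130 mm high; origin under its centre. Bystander
- try_square: try square lying flat, stock 100 mm, blade 150 mm. Bystander
- punch: centre punch lying on the bench, 110 mm long, 12 mm square shank. Bystander
- tape: yellow and black tape measure, 72 x 68 x 38 mm, lying flat. Bystander
- multimeter: black multimeter lying flat, 85 x 170 x 36 mm. Bystander

How it is judged:
By the outcome, as a careful person would: the job done as asked, in the order asked, and still so for the second after the job is handed in, with the robot touching nothing.
Of blank0, blank1, blank2, blank3 only 2 to 4 are there at a start; the rules pass over those that are not, and their reading is None.
At some moment in a run one of blank0, blank1, blank2, blank3 may be knocked a few centimetres aside while the robot is not near it.
Once in a run the grip may slacken for a moment while it holds something.
It also fails if it takes over 210 s, if anything falls off the work surface, if the arm or the gripper's body presses on something with over 40 N, if the wrist force passes 120 N, or if a joint passes its speed limit or range.

ROBOT

A 6-joint arm with a two-finger parallel gripper is mounted at the origin on the work surface. World frame = base frame: x ahead of the robot, y to its left, z up, the work surface at z = 0. Lengths are in m, angles in rad, forces in N, time in s.
With the tool pointing down it reaches from about 0.3 to 1 m from the base axis. Payload 5.1 kg.
Tool frame: the origin (TCP) lies midway between the tips of the shut fingers; the grasp point (between the pads) lies 19 mm behind it (robot.grip_depth is the distance from the TCP to the grasp point, in m); y points along the fingers, x is the direction in which the jaws open and shut, and the axes are right-handed (so a half turn about y gives the same grasp; the last joint's range is limited). The gripper opens to 95 mm and grips with 3 to 60 N. Pads are 20 mm wide; open, the fingers measure 119 mm over their backs; the gripper's body (75 mm by 180 mm) begins 59 mm behind the grasp point.
Start: joints at [1.18, 0.124, 1.65, -0, 1.367, -0.083], TCP at [0.197, 0.619, 0.215] pointing down, gripper open.
Joint ranges: [-2.61, 2.61], [-1.02, 2.33], [0.03, 2.71], [-1.35, 4.49], [0.32, 2.68], [-2.91, 2.91]. Speed limits (rad/s): [2.57, 2.57, 3.14, 3.14, 3.14, 3.14].

INTERFACE

Orientations are given as a unit quaternion [x, y, z, w].
In Python, from bench import robot gives the robot as it stands. The module is installed in compiled form; this text tells all that it offers.
- The arm moves only by the tool step_arm, never from a script. Its argument "targets" is text: rows parted by semicolons, each of 5 numbers parted by spaces: the shift along the tool's x, y, z in m, then the turn about the tool's y in degrees, then the gripper command: -1 is shut, 1 is fully open, values between are in proportion. A call has 1 to 8 rows; each row shifts and turns the commanded pose from where the row before left it, along the tool's axes as they then stand; what a row does not reach is not made up. A row lasts 1/10 s, in which the tool goes at most 50 mm and 8.59 degrees, less where a joint would pass 70% of its speed; a pose out of reach is approached as far as the arm can. A call with a gripper value outside its range is refused whole. The fingers move at their own pace and stop on an object; the grip force is fixed at half the most. Time passes only in rows, so rows that do not move let the fingers close. It gives the time, the measured TCP pose, the force and the opening at its end, in the units of the state.
- robot.state(): the state, without advancing time (a new reading comes with each control period).
- robot.grab_frame(name): name is "scene" or "top"; returns a dict with "img" (400x640x3 uint8, red, green, blue), "K" (3x3 intrinsics, pixels), "k1" (the pictures are not rectified: a ray, as slopes to the right and down, at radius r is drawn at 1 + k1 r^2 times it, then the intrinsics apply), "cam_to_world" (4x4, takes a point from camera to world coordinates). Camera axes: x right, y down, z forward; pixel columns grow to the right and rows downward; lengths in m; the calibration is good to about 2 mm. A picture is of the moment at which its call begins. There is no depth.
- robot.hand_in(): hands the job in, once; it reports no verdict.
The state is a dict: "t": time; "qpos": joint angles; "qvel": joint speeds; "tau": joint torques, N m; "ee_pos": TCP position; "tcp_rot": TCP orientation; "force": force on the tool from outside, world axes, zero at the start; "wrist_torque": the same for the moment, N m; "width": finger opening in m.
Only numpy, scipy, OpenCV 4.12 (cv2) and the standard library are available. Lean on these libraries where they do the work, as an engineer would, in place of code of your own. Each camera call takes 0.05 s, during which the arm holds its last target. There are 200 camera calls.

## Working session

There is one attempt and no reset: what is moved stays moved. The work goes in short steps, Python scripts to look and compute and a tool call to move; the robot and the scene stay as the last step left them, time stands still between calls to the robot, and variables do not carry over. Pictures are saved under pics/ and viewed, about 12 in all and at most 16, crops included, and the job is handed in when it is done.

Besides the shell and the picture viewer there is one more tool, called after "Call:" by a JSON object that holds its "method" and its "body", one argument or row to a line. step_arm: Moves the arm, as the interface text tells. Its arguments: {"type":"object","properties":{"targets":{"type":"string"}},"required":["targets"]}

```bash
mkdir -p pics; cat > h.py <<'E'
import numpy as np, cv2
from bench import robot
def cam(name,fn=None):
    f=robot.grab_frame(name)
    if fn: cv2.imwrite('pics/'+fn,cv2.cvtColor(f['img'],cv2.COLOR_RGB2BGR))
    return f
def dist(f):
    return np.array([f['k1'],0,0,0,0],float)
def px2w(f,uv,z):
    uv=np.array(uv,float).reshape(-1,1,2)
    n=cv2.undistortPoints(uv,np.array(f['K']),dist(f)).reshape(-1,2)
    T=np.array(f['cam_to_world']); d=np.c_[n,np.ones(len(n))]@T[:3,:3].T
    o=T[:3,3]; z=np.broadcast_to(z,len(n))
    return o+d*((z-o[2])/d[:,2])[:,None]
def w2px(f,P):
    Ti=np.linalg.inv(np.array(f['cam_to_world']))
    P=np.array(P,float).reshape(-1,3)
    return cv2.projectPoints(P,cv2.Rodrigues(Ti[:3,:3])[0],Ti[:3,3],np.array(f['K']),dist(f))[0].reshape(-1,2)
E
python3 - <<'E'
from h import *
np.set_printoptions(precision=4,suppress=True)
for n in('top','scene'):
    f=cam(n,n+'0.png'); print(n,f['K'],f['k1'],f['cam_to_world'])
print(robot.state(),robot.grip_depth)
E
```

```text
top [[400.018    0.     318.4933]
 [  0.     400.018  202.244 ]
 [  0.       0.       1.    ]] 0.0124582261661174 [[-0.0781 -0.9736  0.2144  0.3523]
 [-0.9969  0.077  -0.0131  0.0316]
 [-0.0037 -0.2148 -0.9767  1.1539]
 [ 0.      0.      0.      1.    ]]
scene [[367.2285   0.     322.4255]
 [  0.     367.2285 198.3685]
 [  0.       0.       1.    ]] 0.011372801028364805 [[ 0.4752  0.7387 -0.4781  0.9794]
 [ 0.8799 -0.3958  0.2629 -0.2028]
 [ 0.005  -0.5456 -0.838   0.817 ]
 [ 0.      0.      0.      1.    ]]
{'t': 0.1, 'qpos': array([ 1.1804,  0.1244,  1.6515, -0.    ,  1.3675, -0.0826]), 'qvel': array([-0.0002, -0.0005, -0.0035,  0.0006, -0.0001, -0.0005]), 'tau': array([  0.0006, -41.8881, -36.1097,   0.0778,   0.0462,  -0.0001]), 'ee_pos': array([0.1967, 0.6189, 0.2135]), 'tcp_rot': array([ 0.5711,  0.4169, -0.418 , -0.5704]), 'force': array([0.0273, 0.2297, 0.4624]), 'wrist_torque': array([ 0.0235,  0.0496, -0.0363]), 'width': 0.09488148896778402} 0.0188
```

View pics/top0.png

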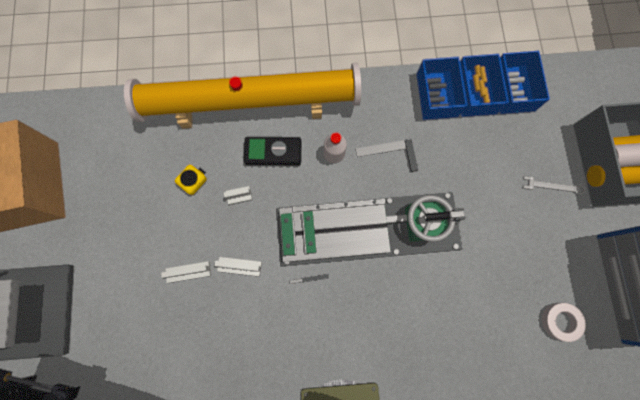

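View pics/scene0.png

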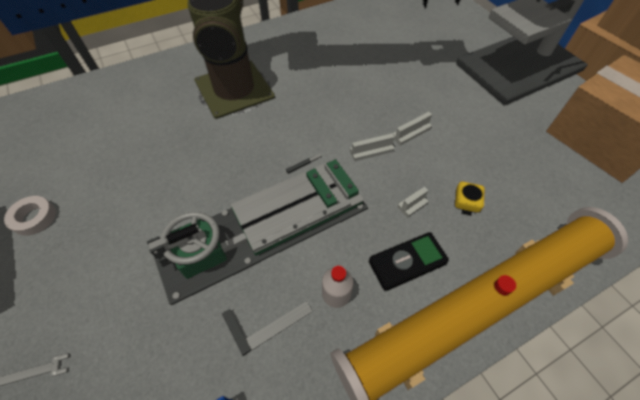

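The top view shows two long blanks, near (186,271) and (238,266), and the offcut at (238,195). The clamp runs from (280,235) to (465,215), with the wheel at (430,218). Next I'll enlarge the clamp and the blanks.

```bash
python3 - <<'E'
import cv2
a=cv2.imread('pics/top0.png')
c=cv2.resize(a[180:275,268:472],None,fx=3.9,fy=3.9,interpolation=cv2.INTER_CUBIC)
b=cv2.resize(a[180:290,155:270],None,fx=5,fy=5,interpolation=cv2.INTER_CUBIC)
cv2.imwrite('pics/c1.png',c);cv2.imwrite('pics/c2.png',b)
E
```

```text
(no output)
```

View pics/c1.png

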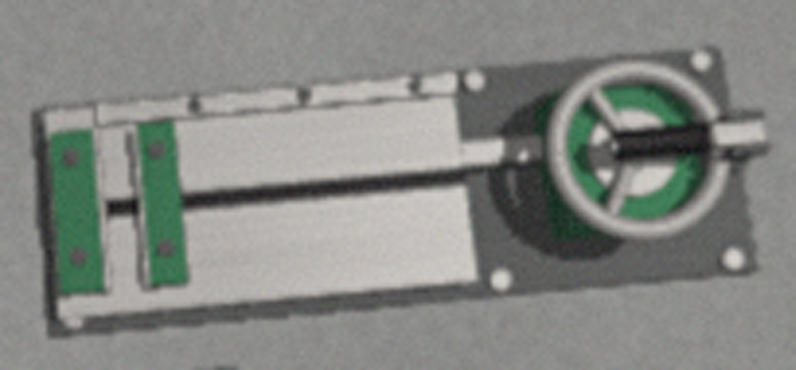

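View pics/c2.png

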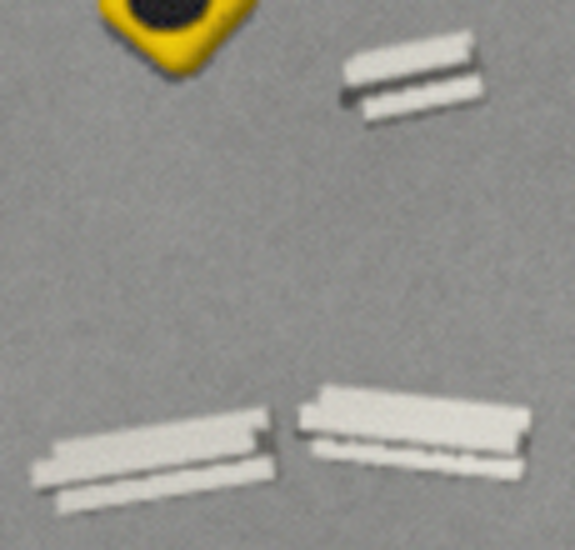

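```bash
cat > fit.py <<'E'
from h import *
from scipy.optimize import least_squares
def fit(f,L,uv,g):
    L=np.array(L,float);uv=np.array(uv,float)
    def P(p):
        c,s=np.cos(p[2]),np.sin(p[2]); return np.c_[p[0]+c*L[:,0]-s*L[:,1],p[1]+s*L[:,0]+c*L[:,1],L[:,2]]
    r=least_squares(lambda p:(w2px(f,P(p))-uv).ravel(),g,loss='soft_l1',x_scale=[.1,.1,1])
    return r.x,(w2px(f,P(r.x))-uv)
def un(c,s,o): return (np.array(c,float)+.5)/s-.5+o
E
python3 - <<'E'
from fit import *
np.set_printoptions(precision=4,suppress=True)
f=cam('top')
L=[(.056,.11,.062),(-.06,.11,.062),(.056,.085,.062),(-.06,.085,.062),(0,-.26,.1),(-.072,-.15,.04)]
uv=un([(92,128),(103,292),(138,124),(150,288),(639,149),(478,280)],3.9,[268,180])
p,r=fit(f,L,uv,[.47,.03,0]);print('clamp',p,r.tolist())
B=[(-.06,-.02,.016),(.06,-.02,.016),(-.06,.02,.016),(.06,.02,.016)]
# blank x axis along image right = -y world
for n,c in(('left',[(57,513),(275,477),(55,442),(268,407)]),('right',[(313,453),(520,480),(322,385),(530,410)])):
    p,r=fit(f,B,un(c,5,[155,180]),[.4,.3,-1.57]);print(n,p,r.tolist())
E
```

```text
clamp [ 0.5137 -0.0197  0.0108] [[1.4108722655528254, 0.0709624222603793], [1.783940572017059, -0.21428731442472326], [-1.4194452586494322, 0.3060522558789387], [-1.0974081832276283, -0.013580879743813057], [-0.014834343852726306, 0.3360438824956873], [-0.11966196017306174, -0.4856922487580846]]
left [ 0.4328  0.3983 -1.4892] [[0.5122933632588342, 0.009083547990826446], [-0.12973093209475905, 0.17837651985530556], [-0.1846120227297945, -0.13241110233894915], [-0.15155682806528148, -0.04895071510043181]]
right [ 0.4368  0.2542 -1.7705] [[-0.6800765726453051, 0.31906068793483655], [0.19729694543178766, 0.14586672277874868], [0.018324398915353868, -0.3170047409522567], [0.3763763843915626, -0.16847738399707168]]
```

```bash
cat >> h.py <<'E'
from scipy.spatial.transform import Rotation as R
C=np.array([0.5137,-0.0197,0.0108])
def cw(p,C=C):
    c,s=np.cos(C[2]),np.sin(C[2]); return np.array([C[0]+c*p[0]-s*p[1],C[1]+s*p[0]+c*p[1],p[2]])
def pose():
    s=robot.state(); return np.array(s['ee_pos']),R.from_quat(s['tcp_rot']),s
def yaw(r): x=r.as_matrix()[:,0]; return np.degrees(np.arctan2(x[1],x[0]))
def rows(pts,g,p0=None,dyaw=0,vmax=.045):
    """world waypoints -> rows (mm-rounded), starting from measured pose"""
    p,r,_=pose(); p=p if p0 is None else p0; out=[]
    for q in pts:
        q=np.array(q); n=max(1,int(np.ceil(np.linalg.norm(q-p)/vmax)))
        for k in range(n):
            d=r.inv().apply((q-p)/(n-k)); d=np.round(d,4)
            out.append('%g %g %g 0 %g'%(*d,g)); p=p+r.apply(d)
    for i in range(0,len(out),8): print('; '.join(out[i:i+8]))
E
python3 - <<'E'
from h import *
np.set_printoptions(precision=4,suppress=True)
p,r,s=pose();print(r.as_matrix(),yaw(r))
ims=[]
for n,sl in(('top',np.s_[170:280,265:475]),('scene',np.s_[140:310,140:380])):
    f=cam(n);im=f['img'][...,::-1].copy();S=3.5 if n=='top' else 2.2
    im=cv2.resize(im[sl],None,fx=S,fy=S,interpolation=cv2.INTER_CUBIC);o=np.array([sl[1].start,sl[0].start])
    def ln(P,c): 
        u=(w2px(f,[cw(q) for q in P])-o+.5)*S; cv2.polylines(im,[u.astype(np.int32)],True,c,1)
    ln([(-.072,-.15,.04),(.072,-.15,.04),(.072,.15,.04),(-.072,.15,.04)],(0,0,255))
    ln([(-.06,.11,.062),(.056,.11,.062),(.056,.11,.04),(-.06,.11,.04)],(255,0,0))
    ln([(-.06,.085,.062),(.056,.085,.062),(.056,.085,.04),(-.06,.085,.04)],(255,0,255))
    t=np.linspace(0,6.28,40); ln([(.063*np.cos(a),-.26+.063*np.sin(a),.1) for a in t],(0,255,255))
    ln([(0,-.33,.12),(0,-.237,.12)],(0,0,255))
    ims.append(cv2.copyMakeBorder(im,0,0,0,max(0,740-im.shape[1]),cv2.BORDER_CONSTANT)[:, :740])
im=np.vstack(ims);print(im.shape)
cv2.imwrite('pics/ov.png',cv2.resize(im,None,fx=min(1,600/im.shape[0]),fy=min(1,600/im.shape[0]),interpolation=cv2.INTER_AREA))
E
```

```text
[[ 0.3029 -0.0006 -0.953 ]
 [ 0.953  -0.0015  0.3029]
 [-0.0016 -1.      0.0001]] 72.3671042707825
(759, 740, 3)
```

View pics/ov.png

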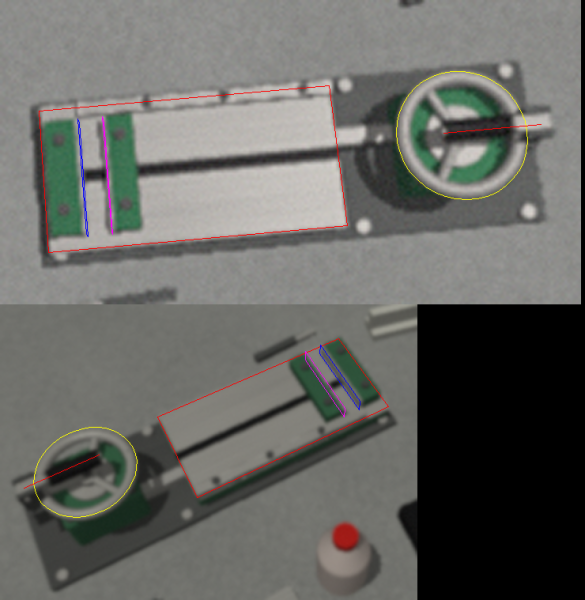

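```bash
cat >> h.py <<'E'
def rows(pts,g,ty=None,vmax=.045,p0=None,tmax=8):
    """ty: target yaw deg of tool x (world), turned along the first segment on"""
    p,r,_=pose(); p=p if p0 is None else p0; y=yaw(r); out=[]
    turn=0 if ty is None else -((ty-y+90)%180-90); N=int(np.ceil(abs(turn)/tmax)); t=0
    for q in pts:
        q=np.array(q); n=max(1,int(np.ceil(np.linalg.norm(q-p)/vmax)))
        for k in range(n):
            d=np.round(r.inv().apply((q-p)/(n-k)),4)+0.; a=0
            if t<N: a=round(turn/N,2); t+=1
            out.append('%g %g %g %g %g'%(*d,a,g)); p=p+r.apply(d); r=r*R.from_rotvec([0,np.radians(a),0])
    if t<N: out+=['0 0 0 %g %g'%(round(turn/N,2),g)]*(N-t)
    for i in range(0,len(out),8): print('; '.join(out[i:i+8]))
E
python3 - <<'E'
from h import *
q=cw((0,-.265,.2));print(q)
rows([q],0,ty=.6)
E
```

```text
[ 0.51656194 -0.28468455  0.2       ]
-0.0347 0.0007 -0.0263 7.97 0; -0.0308 0.0007 -0.0309 7.97 0; -0.0262 0.0007 -0.0348 7.97 0; -0.0211 0.0007 -0.0381 7.97 0; -0.0156 0.0007 -0.0407 7.97 0; -0.0098 0.0007 -0.0425 7.97 0; -0.0039 0.0007 -0.0434 7.97 0; 0.0022 0.0007 -0.0435 7.97 0
0.0082 0.0007 -0.0428 7.97 0; 0.0141 0.0006 -0.0412 0 0; 0.0141 0.0007 -0.0412 0 0; 0.0141 0.0006 -0.0412 0 0; 0.0141 0.0007 -0.0413 0 0; 0.0141 0.0006 -0.0412 0 0; 0.0141 0.0007 -0.0413 0 0; 0.0141 0.0006 -0.0412 0 0
0.0141 0.0007 -0.0413 0 0; 0.014 0.0006 -0.0412 0 0; 0.0141 0.0007 -0.0413 0 0; 0.014 0.0006 -0.0412 0 0; 0.0141 0.0007 -0.0413 0 0; 0.014 0.0006 -0.0412 0 0
```

Call:
{"method": "step_arm", "body": {
  "targets": "-0.035 0 -0.026 8 0; -0.031 0 -0.031 8 0; -0.026 0 -0.035 8 0; -0.021 0 -0.038 8 0; -0.016 0 -0.041 8 0; -0.010 0 -0.042 8 0; -0.004 0 -0.043 8 0; 0.002 0 -0.044 8 0"
}}

```text
t: 1.05
ee_pos: [0.3118, 0.2884, 0.2147]
tcp_rot: [-0.705, -0.05, 0.05, 0.705]
force: [0.6, -0.3, 0.1]
width: 0.0484
```

Call:
{"method": "step_arm", "body": {
  "targets": "0.008 0 -0.043 8 0; 0.014 0 -0.041 0 0; 0.014 0 -0.041 0 0; 0.014 0 -0.041 0 0; 0.014 0 -0.041 0 0; 0.014 0 -0.041 0 0; 0.014 0 -0.041 0 0; 0.014 0 -0.041 0 0"
}}

```text
t: 1.85
ee_pos: [0.4259, -0.0397, 0.2149]
tcp_rot: [0.707, 0.002, -0.002, -0.707]
force: [-0.2, 0.4, 0.1]
width: 0.0479
```

Call:
{"method": "step_arm", "body": {
  "targets": "0.014 0 -0.041 0 0; 0.014 0 -0.041 0 0; 0.014 0 -0.041 0 0; 0.014 0 -0.041 0 0; 0 0 0 0 0; 0 0 0 0 0; 0 0 0 0 0"
}}

```text
t: 2.55
ee_pos: [0.4824, -0.2007, 0.2145]
tcp_rot: [-0.707, -0.002, 0.003, 0.707]
force: [-0.5, -0.2, -0.5]
width: 0.0478
```

Call:
{"method": "step_arm", "body": {
  "targets": "0.017 0 -0.042 0 0; 0.017 0 -0.042 0 0; 0 0.04 0 0 0; 0 0.04 0 0 0; 0 0.028 0 0 0; 0 0 0 0 0"
}}

```text
t: 3.15
ee_pos: [0.5141, -0.2818, 0.1016]
tcp_rot: [-0.705, -0.0, 0.006, 0.709]
force: [-0.1, -0.1, -0.5]
width: 0.0477
```

Call:
{"method": "step_arm", "body": {
  "targets": "0 0 0 0 -1; 0 0 0 0 -1; 0 0 0 0 -1; 0 0 0 0 -1"
}}

```text
t: 3.55
ee_pos: [0.5185, -0.2857, 0.1088]
tcp_rot: [0.708, 0.004, -0.001, -0.706]
force: [4.7, -0.4, 0.5]
width: 0.0213
```

Call:
{"method": "step_arm", "body": {
  "targets": "0 -0.008 -0.001 0 -1; 0 -0.008 -0.002 0 -1; 0 -0.008 -0.003 0 -1; 0 -0.007 -0.004 0 -1; 0 -0.007 -0.005 0 -1; 0 -0.006 -0.006 0 -1"
}}

```text
t: 4.15
ee_pos: [0.5182, -0.3027, 0.1491]
tcp_rot: [-0.704, -0.003, 0.002, 0.71]
force: [6.3, 8.5, -4.8]
width: 0.0208
```

Call:
{"method": "step_arm", "body": {
  "targets": "0 -0.005 -0.006 0 -1; 0 -0.005 -0.007 0 -1; 0 -0.003 -0.008 0 -1; 0 -0.003 -0.008 0 -1; 0 -0.001 -0.008 0 -1; 0 0 -0.009 0 -1; 0 0 -0.002 0 -1; 0 0 0 0 -1"
}}

```text
t: 4.95
ee_pos: [0.5193, -0.359, 0.1726]
tcp_rot: [0.711, 0.004, 0.0, -0.703]
force: [0.1, -8.0, 5.9]
width: 0.0006
```

```bash
python3 - <<'E'
from h import *
f=cam('scene');f2=cam('top');S=3
a=cv2.resize(f['img'][160:300,140:260,::-1],None,fx=S,fy=S);b=cv2.resize(f2['img'][150:290,360:490,::-1],None,fx=S,fy=S)
cv2.imwrite('pics/k1.png',np.hstack([a,b]));p,r,s=pose();print(p,s['force'],s['width'],yaw(r))
E
```

```text
[ 0.51929433 -0.35878072  0.17256207] [ 0.24677318 -7.89292712  6.09761757] 0.0002934948517273259 0.32603185297967435
```

View pics/k1.png

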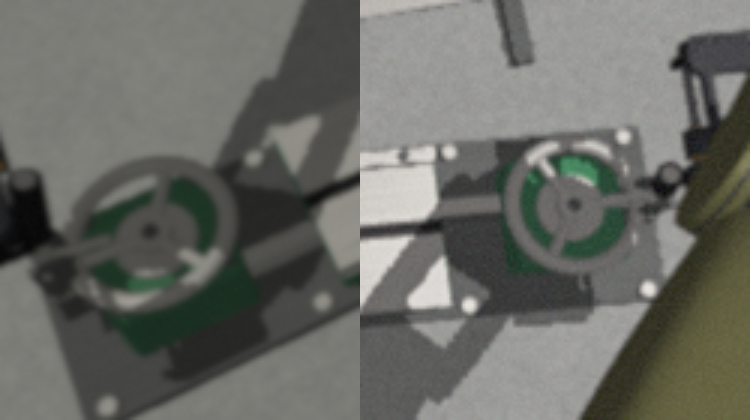

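Call:
{"method": "step_arm", "body": {
  "targets": "0 0 -0.01 0 -1; 0 0 -0.02 0 -1; 0 -0.04 0 0 -1; 0 -0.04 0 0 0; 0 -0.03 0 0 0; 0 0 0 0 0; 0 0 0 0 0"
}}

```text
t: 5.75
ee_pos: [0.5178, -0.3846, 0.2781]
tcp_rot: [0.707, 0.002, -0.002, -0.707]
force: [-0.4, 0.4, -0.2]
width: 0.027
```

```bash
python3 - <<'E'
from h import *
f=cam('scene');f2=cam('top');S=3
for g in(f,f2): print(w2px(g,[cw((0,-.33,.12)),cw((0,-.33,.213))]))
a=cv2.resize(f['img'][160:300,130:260,::-1],None,fx=S,fy=S);b=cv2.resize(f2['img'][150:290,370:500,::-1],None,fx=S,fy=S)
cv2.imwrite('pics/k2.png',np.hstack([a,b]));p,r,s=pose();print(p,s['force'],s['width'],yaw(r))
E
```

```text
[[153.19461088 245.00098284]
 [134.20446723 223.15730948]]
[[460.06950075 214.49607997]
 [473.37431847 207.31568709]]
[ 0.5170895  -0.38379413  0.27531404] [-1.18113061  0.35402211  0.47968813] 0.03477390180141659 0.35330115862288275
```

View pics/k2.png

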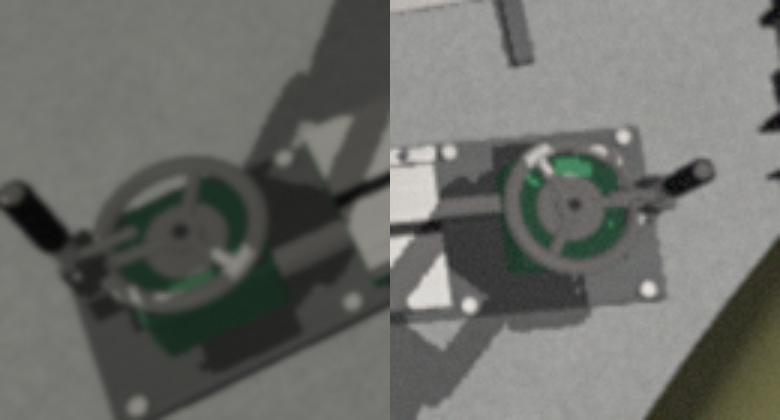

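Call:
{"method": "step_arm", "body": {
  "targets": "0 0 0.034 0 0; 0 0 0 0 0; 0 0.04 0 0 0; 0 0.04 0 0 0; 0 0.03 0 0 0; 0 0 0 0 0; 0 0 0 0 -1; 0 0 0 0 -1"
}}

```text
t: 6.65
ee_pos: [0.5185, -0.3511, 0.1698]
tcp_rot: [0.708, 0.003, -0.001, -0.706]
force: [0.1, -0.3, 1.1]
width: 0.0365
```

Call:
{"method": "step_arm", "body": {
  "targets": "0 0 0 0 -1; 0 0 0 0 -1; 0 0 0 0 -1"
}}

```text
t: 6.95
ee_pos: [0.5191, -0.351, 0.17]
tcp_rot: [0.708, 0.004, -0.001, -0.706]
force: [3.4, 0.3, 3.8]
width: 0.0216
```

Call:
{"method": "step_arm", "body": {
  "targets": "0.018 0 0.0025 0 -1; 0.017 0 0.007 0 -1; 0.0145 0 0.011 0 -1; 0.011 0 0.0145 0 -1; 0.007 0 0.017 0 -1; 0.0025 0 0.018 0 -1"
}}

```text
t: 7.55
ee_pos: [0.5886, -0.2836, 0.17]
tcp_rot: [0.711, 0.004, -0.001, -0.704]
force: [1.2, -8.6, 3.1]
width: 0.0218
```

Call:
{"method": "step_arm", "body": {
  "targets": "-0.0025 0 0.018 0 -1; -0.007 0 0.017 0 -1; -0.011 0 0.0145 0 -1; -0.0145 0 0.011 0 -1; -0.017 0 0.007 0 -1; -0.018 0 0.0025 0 -1"
}}

```text
t: 8.15
ee_pos: [0.5199, -0.2102, 0.17]
tcp_rot: [0.708, 0.006, 0.001, -0.706]
force: [9.3, -1.1, 1.6]
width: 0.0215
```

Call:
{"method": "step_arm", "body": {
  "targets": "-0.018 0 -0.0025 0 -1; -0.017 0 -0.007 0 -1; -0.0145 0 -0.011 0 -1; -0.011 0 -0.0145 0 -1; -0.007 0 -0.017 0 -1; -0.0025 0 -0.018 0 -1"
}}

```text
t: 8.75
ee_pos: [0.4481, -0.2791, 0.1699]
tcp_rot: [-0.706, -0.004, 0.001, 0.708]
force: [3.5, 8.4, 6.0]
width: 0.0218
```

Call:
{"method": "step_arm", "body": {
  "targets": "0.0025 0 -0.018 0 -1; 0.007 0 -0.017 0 -1; 0.011 0 -0.0145 0 -1; 0.0145 0 -0.011 0 -1; 0.017 0 -0.007 0 -1; 0.018 0 -0.0025 0 -1; 0 0 0 0 -1"
}}

```text
t: 9.45
ee_pos: [0.5188, -0.3511, 0.1699]
tcp_rot: [0.708, 0.003, -0.002, -0.707]
force: [-0.2, 0.8, 6.0]
width: 0.0213
```

Call:
{"method": "step_arm", "body": {
  "targets": "0 0 0 0 0; 0 0 0 0 0; 0 0 0 0 0; 0 -0.04 0 0 0; 0 -0.04 0 0 0; 0 -0.03 0 0 0; 0 0 0 0 0"
}}

```text
t: 10.15
ee_pos: [0.5193, -0.3517, 0.284]
tcp_rot: [0.709, 0.005, 0.001, -0.705]
force: [0.5, 0.5, 1.3]
width: 0.0476
```

```bash
python3 - <<'E'
from h import *
f=cam('top','top1.png');a=cv2.imread('pics/top0.png');b=f['img'][...,::-1]
for n,sl in(('L',np.s_[255:290,155:211]),('R',np.s_[255:290,211:266]),('O',np.s_[180:210,220:260])):
    print(n,cv2.absdiff(a,b)[sl].max(), cv2.absdiff(a,b)[sl].mean())
p,r,s=pose();print(p,yaw(r),s['qpos'])
cv2.imwrite('pics/t1.png',cv2.resize(b[170:290,150:480],None,fx=2.4,fy=2.4,interpolation=cv2.INTER_CUBIC))
rows([[.4368,.2542,.22]],0,ty=-11.4)
E
```

```text
L 30 16.068367346938775
R 29 15.714112554112553
O 28 15.31
[ 0.51841068 -0.35092948  0.28070234] 0.3615097750507921 [-6.80768175e-01  3.58347222e-02  1.63339247e+00 -7.23616136e-05
  1.46706276e+00 -6.87063479e-01]
-0.0056 0.0042 0.0433 5.88 0; -0.01 0.0042 0.0425 5.88 0; -0.0143 0.0042 0.0412 0 0; -0.0143 0.0042 0.0412 0 0; -0.0143 0.0042 0.0412 0 0; -0.0143 0.0041 0.0412 0 0; -0.0143 0.0042 0.0412 0 0; -0.0143 0.0041 0.0412 0 0
-0.0142 0.0042 0.0413 0 0; -0.0143 0.0041 0.0412 0 0; -0.0142 0.0042 0.0413 0 0; -0.0143 0.0041 0.0412 0 0; -0.0142 0.0042 0.0413 0 0; -0.0143 0.0041 0.0412 0 0
```

View pics/t1.png

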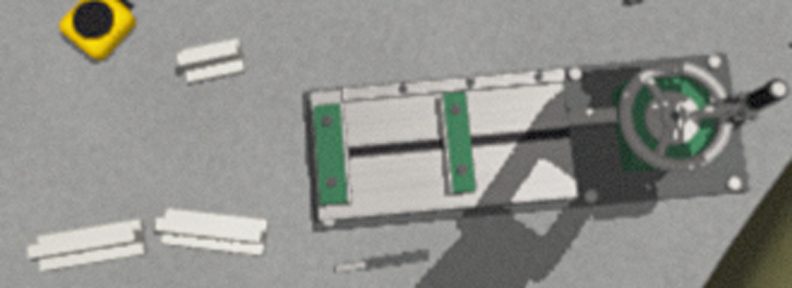

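Call:
{"method": "step_arm", "body": {
  "targets": "-0.006 0.004 0.043 6 0; -0.01 0.004 0.0425 6 0; -0.0145 0.004 0.041 0 0; -0.0145 0.004 0.041 0 0; -0.0145 0.004 0.041 0 0; -0.0145 0.004 0.041 0 0; -0.0145 0.004 0.041 0 0; -0.0145 0.004 0.041 0 0"
}}

```text
t: 11.0
ee_pos: [0.4683, -0.0038, 0.243]
tcp_rot: [-0.703, 0.073, -0.071, 0.703]
force: [-0.3, -0.4, 0.1]
width: 0.0474
```

Call:
{"method": "step_arm", "body": {
  "targets": "-0.014 0.004 0.041 0 0; -0.014 0.004 0.041 0 0; -0.014 0.004 0.041 0 0; -0.014 0.004 0.041 0 0; -0.014 0.004 0.041 0 0; -0.014 0.004 0.041 0 0; 0 0 0 0 0; 0 0 0 0 0"
}}

```text
t: 11.8
ee_pos: [0.4359, 0.2525, 0.2193]
tcp_rot: [0.704, -0.072, 0.07, -0.703]
force: [0.1, -0.4, -0.3]
width: 0.0477
```

```bash
python3 - <<'E'
from h import *
p,r,s=pose();print(p,yaw(r))
f=cam('scene');o=np.array([330,90]);S=4
im=cv2.resize(f['img'][90:210,330:470,::-1],None,fx=S,fy=S,interpolation=cv2.INTER_CUBIC)
for c in([.4328,.3983,-1.4892],[.4368,.2542,-1.7705]):
    for z,w in((.016,.02),(.05,.007)):
        u=(w2px(f,[cw((a,b,z),c) for a,b in((-.06,-w),(.06,-w),(.06,w),(-.06,w))])-o+.5)*S
        cv2.polylines(im,[u.astype(np.int32)],True,(0,0,255),1)
cv2.imwrite('pics/s2.png',im)
E
```

```text
[0.43593058 0.25252741 0.21928265] -11.50814898411834
```

View pics/s2.png

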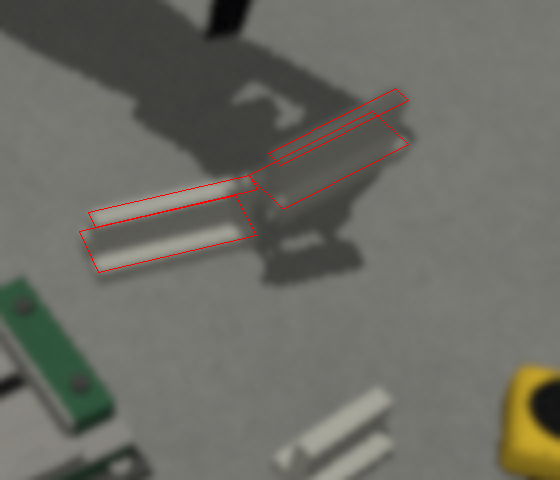

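The overlay agrees with both blanks to within a few mm. I'm descending on the right-hand blank.

Call:
{"method": "step_arm", "body": {
  "targets": "0 0.04 0 0 0; 0 0.04 0 0 0; 0 0.04 0 0 0; 0 0.04 0 0 0; 0 0.02 0 0 0; 0 0.012 0 0 0; 0 0 0 0 0; 0 0 0 0 0"
}}

```text
t: 12.65
ee_pos: [0.4383, 0.2521, 0.0307]
tcp_rot: [-0.703, 0.072, -0.073, 0.704]
force: [0.3, 0.2, 0.7]
width: 0.0475
```

Call:
{"method": "step_arm", "body": {
  "targets": "0 0 0 0 -1; 0 0 0 0 -1; 0 0 0 0 -1; 0 0 0 0 -1; 0 0 0 0 -1"
}}

```text
t: 13.15
ee_pos: [0.4372, 0.2526, 0.0299]
tcp_rot: [-0.703, 0.072, -0.072, 0.704]
force: [-0.2, 1.3, -3.2]
width: 0.0138
```

```bash
python3 - <<'E'
from h import *
p,r,s=pose();q=p.copy();q[2]=.15;t=cw((-.010,.0885,.15));print(t)
rows([q,t],-1,ty=-89.4,vmax=.04,tmax=7)
E
```

```text
[0.5027448  0.06868684 0.15      ]
0 -0.03 0 6.48 -1; 0 -0.03 0 6.48 -1; 0 -0.0301 0 6.48 -1; 0 -0.03 0 6.48 -1; 0.0328 0 -0.0212 6.48 -1; 0.035 0 -0.0173 6.48 -1; 0.0367 0 -0.0133 6.48 -1; 0.038 0 -0.009 6.48 -1
0.0387 -0.0001 -0.0047 6.48 -1; 0 0 0 6.48 -1; 0 0 0 6.48 -1; 0 0 0 6.48 -1
```

Call:
{"method": "step_arm", "body": {
  "targets": "0 -0.02 0 0 -1; 0 -0.03 0 0 -1; 0 -0.03 0 6.5 -1; 0 -0.03 0 6.5 -1; 0 -0.01 0 6.5 -1; 0 0 0 6.5 -1; 0.0345 0 -0.019 6.5 -1; 0.036 0 -0.015 6.5 -1"
}}

```text
t: 13.95
ee_pos: [0.4677, 0.1801, 0.1487]
tcp_rot: [0.639, -0.303, 0.303, -0.639]
force: [0.0, 0.2, -3.4]
width: 0.0137
```

Call:
{"method": "step_arm", "body": {
  "targets": "0.037 0 -0.011 6.5 -1; 0.038 0 -0.007 6.5 -1; 0.038 0 -0.002 6.5 -1; 0 0 0 6.5 -1; 0 0 0 6.5 -1; 0 0 0 6.5 -1; 0 0 0 0 -1; 0 0 0 0 -1"
}}

```text
t: 14.75
ee_pos: [0.5126, 0.0743, 0.1488]
tcp_rot: [0.503, -0.498, 0.497, -0.502]
force: [0.0, -0.3, -3.1]
width: 0.0139
```

```bash
python3 - <<'E'
from h import *
p,r,s=pose();t=cw((-.010,.0885,.10));print(p,yaw(r),s['width'],s['force'])
rows([t],-1,ty=-89.4,vmax=.04,tmax=7)
f=cam('scene','sc3.png');f2=cam('top','tp3.png')
a=cv2.resize(f['img'][90:260,240:440,::-1],None,fx=2,fy=2);b=cv2.resize(f2['img'][160:330,180:380,::-1],None,fx=2,fy=2)
cv2.imwrite('pics/k3.png',np.hstack([a,b]))
E
```

```text
[0.51263629 0.07426517 0.14881318] -89.49335836047335 0.01392923000832876 [ 0.04872728 -0.25306571 -3.07228058]
0.0027 0.0244 -0.0049 -0.09 -1; 0.0028 0.0244 -0.005 0 -1
```

View pics/k3.png

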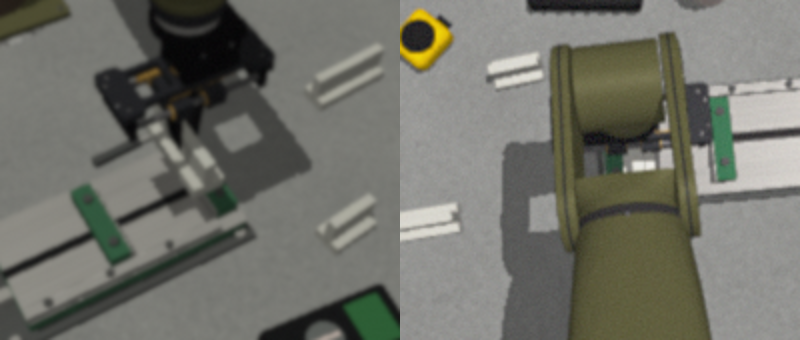

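Call:
{"method": "step_arm", "body": {
  "targets": "0.005 0.025 -0.005 0 -1; 0.004 0.024 -0.005 0 -1; 0 0.015 0 0 -1; 0 0.005 0 0 -1; 0 0.004 0 0 -1; 0 0 0 0 -1; 0 0 0 0 -1"
}}

```text
t: 15.55
ee_pos: [0.5043, 0.0653, 0.0778]
tcp_rot: [-0.501, 0.498, -0.499, 0.502]
force: [0.3, 0.2, -3.3]
width: 0.0138
```

Call:
{"method": "step_arm", "body": {
  "targets": "0 0.003 0 0 -1; 0 0.002 0 0 -1; 0 0.002 0 0 -1; 0 0 0 0 -1"
}}

```text
t: 15.95
ee_pos: [0.5035, 0.0652, 0.0698]
tcp_rot: [-0.501, 0.498, -0.499, 0.502]
force: [-0.6, 0.6, -2.5]
width: 0.0138
```

Call:
{"method": "step_arm", "body": {
  "targets": "0 0 0.002 0 -1; 0 0 0.002 0 -1; 0 0 0.002 0 -1; 0 0 0.002 0 -1; 0 0 0 0 -1"
}}

```text
t: 16.45
ee_pos: [0.5119, 0.0652, 0.0698]
tcp_rot: [-0.501, 0.498, -0.499, 0.502]
force: [-0.4, 0.0, -1.1]
width: 0.0139
```

Call:
{"method": "step_arm", "body": {
  "targets": "0 0 0.001 0 -1; 0 0 0.001 0 -1; 0 0 0.001 0 -1; 0 0 0 0 -1"
}}

```text
t: 16.85
ee_pos: [0.5136, 0.0652, 0.0698]
tcp_rot: [0.502, -0.499, 0.498, -0.501]
force: [-5.6, -0.5, 2.7]
width: 0.014
```

Call:
{"method": "step_arm", "body": {
  "targets": "0 0 0.001 0 -1; 0 0 0.001 0 -1; 0 0 0.001 0 -1; 0 0 0 0 -1"
}}

```text
t: 17.25
ee_pos: [0.5139, 0.0651, 0.0698]
tcp_rot: [0.504, -0.5, 0.496, -0.499]
force: [-16.2, -1.6, 12.7]
width: 0.0134
```

Call:
{"method": "step_arm", "body": {
  "targets": "0 0 -0.002 0 -1; 0 0 0 0 -0.4; 0 0 0 0 -0.4; 0 0 0 0 -0.4; 0 -0.01 0 0 -0.4; 0 -0.03 0 0 0; 0 -0.04 0 0 0; 0 -0.04 0 0 0"
}}

```text
t: 18.05
ee_pos: [0.5151, 0.0652, 0.1913]
tcp_rot: [0.502, -0.498, 0.498, -0.502]
force: [0.4, -0.5, -0.3]
width: 0.0456
```

```bash
python3 - <<'E'
from h import *
p,r,s=pose();print(p,yaw(r),s['width'],s['force'])
rows([[.4328,.3983,.19]],0,ty=4.7,vmax=.045)
f2=cam('top','tp4.png');f=cam('scene');a=cv2.imread('pics/top0.png')
cv2.imwrite('pics/k4.png',np.hstack([cv2.resize(f2['img'][180:300,150:280,::-1],None,fx=3,fy=3),cv2.resize(f['img'][120:240,240:370,::-1],None,fx=3,fy=3)]))
E
```

```text
[0.51513234 0.06521406 0.19131488] -89.63850830532189 0.0456053462094484 [ 0.37254435 -0.50450508 -0.28641347]
-0.0417 0.0002 -0.01 7.79 0; -0.04 0.0002 -0.0156 7.79 0; -0.0375 0.0002 -0.0209 7.79 0; -0.0343 0.0001 -0.0257 7.79 0; -0.0305 0.0002 -0.0302 7.79 0; -0.0261 0.0001 -0.034 7.79 0; -0.0213 0.0002 -0.0372 7.79 0; -0.016 0.0001 -0.0398 7.79 0
0 0 0 7.79 0; 0 0 0 7.79 0; 0 0 0 7.79 0
```

View pics/k4.png

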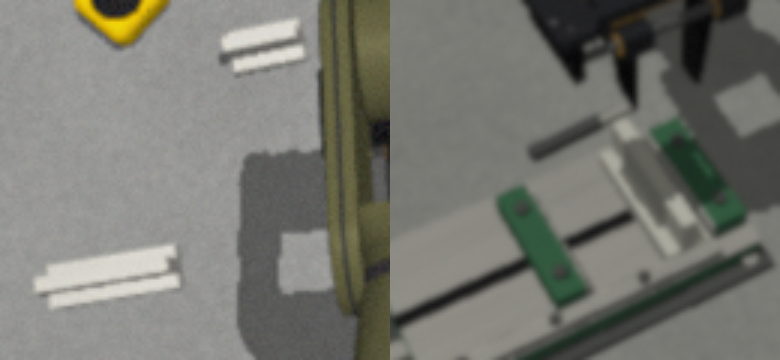

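```bash
python3 - <<'E'
from h import *
p,r,s=pose();q=np.array([.4328,.3983,.19]);n=12;out=[]
for k in range(n):
    d=np.round(r.inv().apply((q-p)/(n-k)),3)+0.;out.append('%g %g %g -7.86 0'%tuple(d));p=p+r.apply(d);r=r*R.from_rotvec([0,np.radians(-7.86),0])
print('; '.join(out))
E
```

```text
-0.028 0.001 -0.007 -7.86 0; -0.028 0.001 -0.003 -7.86 0; -0.029 0 0.001 -7.86 0; -0.028 0.001 0.005 -7.86 0; -0.027 0 0.008 -7.86 0; -0.026 0.001 0.012 -7.86 0; -0.024 0 0.016 -7.86 0; -0.022 0.001 0.019 -7.86 0; -0.019 0 0.021 -7.86 0; -0.016 0.001 0.024 -7.86 0; -0.013 0 0.026 -7.86 0; -0.009 0.001 0.027 -7.86 0
```

Call:
{"method": "step_arm", "body": {
  "targets": "-0.028 0 -0.007 -7.9 0; -0.028 0 -0.003 -7.9 0; -0.029 0 0.001 -7.9 0; -0.028 0 0.005 -7.9 0; -0.027 0 0.008 -7.9 0; -0.026 0 0.012 -7.9 0; -0.024 0 0.016 -7.9 0; -0.022 0 0.019 -7.9 0"
}}

```text
t: 18.95
ee_pos: [0.4574, 0.2882, 0.1898]
tcp_rot: [-0.689, 0.16, -0.16, 0.689]
force: [0.5, 0.2, -0.5]
width: 0.0473
```

Call:
{"method": "step_arm", "body": {
  "targets": "-0.019 0 0.021 -7.9 0; -0.016 0 0.024 -7.9 0; -0.013 0 0.026 -7.9 0; -0.009 0 0.027 -7.4 0; 0 0 0 0 0; 0 0 0 0 0"
}}

```text
t: 19.55
ee_pos: [0.4267, 0.3977, 0.1895]
tcp_rot: [0.707, 0.029, -0.029, -0.706]
force: [0.7, -0.0, -0.4]
width: 0.0476
```

```bash
python3 - <<'E'
from h import *
p,r,s=pose();print(p,yaw(r))
rows([[.4328,.3983,p[2]]],0,ty=4.7)
E
```

```text
[0.42668345 0.39767095 0.18953322] 4.654682897711266
0.0061 0 0.0001 -0.05 0
```

Call:
{"method": "step_arm", "body": {
  "targets": "0.006 0.03 0 0 0; 0 0.04 0 0 0; 0 0.04 0 0 0; 0 0.03 0 0 0; 0 0.015 0 0 0; 0 0.007 0 0 0; 0 0 0 0 0; 0 0 0 0 -1"
}}

```text
t: 20.35
ee_pos: [0.4341, 0.3987, 0.0296]
tcp_rot: [-0.706, -0.03, 0.028, 0.707]
force: [0.4, -0.2, -0.4]
width: 0.0438
```

Call:
{"method": "step_arm", "body": {
  "targets": "0 0 0 0 -1; 0 0 0 0 -1; 0 0 0 0 -1; 0 0 0 0 -1"
}}

```text
t: 20.75
ee_pos: [0.4329, 0.3982, 0.0281]
tcp_rot: [-0.706, -0.029, 0.029, 0.707]
force: [0.6, 0.3, 4.7]
width: 0.0137
```

```bash
python3 - <<'E'
from h import *
p,r,s=pose();p=p+[0,0,.13];q=cw((-.012,.041,.158));n=12;out=[];print(q)
for k in range(n):
    d=np.round(r.inv().apply((q-p)/(n-k)),3)+0.;out.append('%g %g %g 7.85 -1'%tuple(d));p=p+r.apply(d);r=r*R.from_rotvec([0,np.radians(7.85),0])
print('; '.join(out))
E
```

```text
[0.50125791 0.02116801 0.158     ]
0.003 0 -0.032 7.85 -1; 0.007 0 -0.031 7.85 -1; 0.012 0 -0.03 7.85 -1; 0.016 0 -0.028 7.85 -1; 0.019 0 -0.025 7.85 -1; 0.022 0 -0.023 7.85 -1; 0.025 0 -0.019 7.85 -1; 0.028 0 -0.016 7.85 -1; 0.03 0 -0.012 7.85 -1; 0.031 0 -0.007 7.85 -1; 0.032 0 -0.003 7.85 -1; 0.032 0 0.001 7.85 -1
```

Call:
{"method": "step_arm", "body": {
  "targets": "0 -0.02 0 0 -1; 0 -0.03 0 0 -1; 0 -0.04 0 0 -1; 0 -0.04 0 0 -1; 0 0 0 0 -1"
}}

```text
t: 21.25
ee_pos: [0.4357, 0.4004, 0.1642]
tcp_rot: [-0.704, -0.032, 0.025, 0.709]
force: [0.9, 0.8, -3.5]
width: 0.0137
```

Call:
{"method": "step_arm", "body": {
  "targets": "0.003 0 -0.032 7.9 -1; 0.007 0 -0.031 7.9 -1; 0.012 0 -0.03 7.9 -1; 0.016 0 -0.028 7.9 -1; 0.019 0 -0.025 7.9 -1; 0.022 0 -0.023 7.9 -1; 0.025 0 -0.019 7.8 -1; 0.028 0 -0.016 7.8 -1"
}}

```text
t: 22.05
ee_pos: [0.4755, 0.1451, 0.1549]
tcp_rot: [0.617, -0.347, 0.345, -0.616]
force: [0.3, -0.3, -4.3]
width: 0.014
```

Call:
{"method": "step_arm", "body": {
  "targets": "0.03 0 -0.012 7.8 -1; 0.031 0 -0.007 7.8 -1; 0.032 0 -0.003 7.8 -1; 0.032 0 0.001 7.8 -1; 0 0 0 0 -1; 0 0 0 0 -1; 0 0 0 0 -1"
}}

```text
t: 22.75
ee_pos: [0.4993, 0.0211, 0.1561]
tcp_rot: [0.503, -0.498, 0.497, -0.502]
force: [-0.1, -0.2, -3.6]
width: 0.014
```

```bash
python3 - <<'E'
from h import *
p,r,s=pose();print(p,yaw(r),s['width'],s['force'])
rows([cw((-.012,.041,.1))],-1,ty=-89.4)
f=cam('scene')
cv2.imwrite('pics/k5.png',cv2.resize(f['img'][100:250,200:380,::-1],None,fx=4,fy=4))
E
```

```text
[0.49932295 0.02107093 0.15612363] -89.46315140699595 0.014018431664490943 [-0.12856499 -0.17366495 -3.60790967]
0 0.0281 0.001 -0.06 -1; 0 0.028 0.0011 0 -1
```

View pics/k5.png

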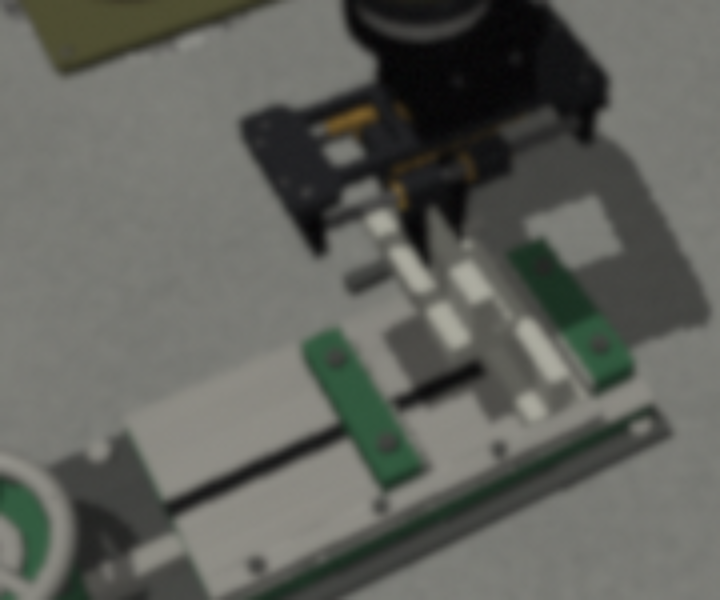

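Call:
{"method": "step_arm", "body": {
  "targets": "0 0.03 0 0 -1; 0 0.03 0 0 -1; 0 0.015 0 0 -1; 0 0.005 0 0 -1; 0 0.003 0 0 -1; 0 0.002 0 0 -1; 0 0.002 0 0 -1; 0 0 0 0 -1"
}}

```text
t: 23.6
ee_pos: [0.5009, 0.0204, 0.0714]
tcp_rot: [-0.502, 0.498, -0.498, 0.502]
force: [0.2, -0.6, -4.4]
width: 0.014
```

Call:
{"method": "step_arm", "body": {
  "targets": "0 0 0.003 0 -1; 0 0 0.003 0 -1; 0 0 0.003 0 -1; 0 0 0.002 0 -1; 0 0 0 0 -1"
}}

```text
t: 24.1
ee_pos: [0.5117, 0.0205, 0.0708]
tcp_rot: [-0.502, 0.498, -0.498, 0.502]
force: [-1.1, -0.2, -4.4]
width: 0.0138
```

Call:
{"method": "step_arm", "body": {
  "targets": "0 0.001 0 0 -1; 0 0.001 0 0 -1; 0 0.0005 0 0 -1; 0 0 0 0 -1"
}}

```text
t: 24.5
ee_pos: [0.5112, 0.0205, 0.0681]
tcp_rot: [0.502, -0.498, 0.498, -0.502]
force: [-0.8, 0.4, -4.4]
width: 0.0134
```

Call:
{"method": "step_arm", "body": {
  "targets": "0 0 0.001 0 -1; 0 0 0.001 0 -1; 0 0 0.001 0 -1; 0 0 0 0 -1"
}}

```text
t: 24.9
ee_pos: [0.5145, 0.0205, 0.0682]
tcp_rot: [-0.502, 0.498, -0.498, 0.502]
force: [-0.0, 0.0, -3.4]
width: 0.0137
```

Call:
{"method": "step_arm", "body": {
  "targets": "0 0.0005 0.001 0 -1; 0 0.0005 0.001 0 -1; 0 0 0.001 0 -1; 0 0 0 0 -1"
}}

```text
t: 25.3
ee_pos: [0.5157, 0.0205, 0.0682]
tcp_rot: [0.504, -0.499, 0.497, -0.501]
force: [-12.6, 0.8, 10.2]
width: 0.0138
```

Call:
{"method": "step_arm", "body": {
  "targets": "0 0 0.001 0 -1; 0 0 0.001 0 -1; 0 0 0 0 -1"
}}

```text
t: 25.6
ee_pos: [0.5159, 0.0205, 0.068]
tcp_rot: [0.505, -0.5, 0.495, -0.5]
force: [-16.9, -0.4, 13.6]
width: 0.0139
```

Call:
{"method": "step_arm", "body": {
  "targets": "0 0 -0.002 0 -1; 0 0 0 0 -0.4; 0 0 0 0 -0.4; 0 0 0 0 -0.4; 0 -0.01 0 0 -0.4; 0 -0.03 0 0 -0.1; 0 -0.04 0 0 0; 0 -0.04 0 0 0"
}}

```text
t: 26.4
ee_pos: [0.5171, 0.0206, 0.1888]
tcp_rot: [0.502, -0.498, 0.498, -0.502]
force: [0.4, -0.5, 0.6]
width: 0.0453
```

Call:
{"method": "step_arm", "body": {
  "targets": "0.04 -0.035 0 0 0; 0.04 -0.035 0 0 0; 0.04 -0.02 0 0 0; 0.04 0 0 0 0; 0.04 0 0 0 0; 0.04 0 0 0 0; 0.04 0 0 0 0; 0.04 0 0 0 0"
}}

```text
t: 27.2
ee_pos: [0.5199, -0.2965, 0.2741]
tcp_rot: [-0.502, 0.498, -0.499, 0.502]
force: [0.7, -0.1, -0.1]
width: 0.0475
```

```bash
python3 - <<'E'
from h import *
p,r,s=pose();print(p,yaw(r),s['width'],s['force'])
rows([cw((0,-.33,.28)),cw((0,-.33,.168))],0)
f=cam('top');f2=cam('scene')
cv2.imwrite('pics/k6.png',np.hstack([cv2.resize(f['img'][175:275,270:400,::-1],None,fx=3,fy=3),cv2.resize(f2['img'][140:240,240:370,::-1],None,fx=3,fy=3)]))
E
```

```text
[ 0.51986515 -0.29651143  0.27406054] -89.54518117968917 0.04746408429111763 [ 0.67609695 -0.07381123 -0.14181185]
0.0266 -0.003 -0.0015 0 0; 0.0266 -0.0029 -0.0015 0 0; 0 0.0373 -0.0001 0 0; -0.0001 0.0373 0 0 0; 0 0.0374 -0.0001 0 0
```

View pics/k6.png

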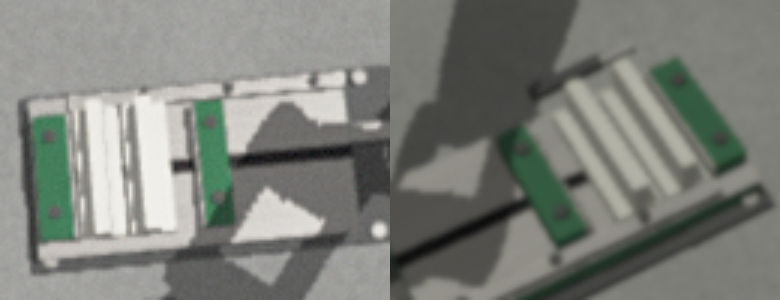

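Call:
{"method": "step_arm", "body": {
  "targets": "0.03 0 -0.002 0 0; 0.024 0 0 0 0; 0 0 0 0 0; 0 0.04 0 0 0; 0 0.04 0 0 0; 0 0.028 0 0 0; 0 0 0 0 0; 0 0 0 0 -1"
}}

```text
t: 28.1
ee_pos: [0.5187, -0.3478, 0.1657]
tcp_rot: [-0.502, 0.498, -0.498, 0.502]
force: [0.0, 0.5, 0.4]
width: 0.0435
```

Call:
{"method": "step_arm", "body": {
  "targets": "0 0 0 0 -1; 0 0 0 0 -1; 0 0 0 0 -1; 0 0 0 0 -1"
}}

```text
t: 28.5
ee_pos: [0.5194, -0.3509, 0.1679]
tcp_rot: [0.502, -0.496, 0.5, -0.502]
force: [1.0, -5.7, 4.3]
width: 0.0216
```

Call:
{"method": "step_arm", "body": {
  "targets": "-0.0025 0 -0.018 0 -1; -0.007 0 -0.017 0 -1; -0.011 0 -0.0145 0 -1; -0.0145 0 -0.011 0 -1; -0.017 0 -0.007 0 -1; -0.018 0 -0.0025 0 -1"
}}

```text
t: 29.1
ee_pos: [0.4486, -0.2824, 0.1679]
tcp_rot: [0.503, -0.495, 0.502, -0.501]
force: [3.4, -7.8, 1.6]
width: 0.0215
```

Call:
{"method": "step_arm", "body": {
  "targets": "-0.018 0 0.0025 0 -1; -0.017 0 0.007 0 -1; 0 0 0 0 -1"
}}

```text
t: 29.4
ee_pos: [0.4585, -0.2449, 0.1678]
tcp_rot: [-0.502, 0.495, -0.5, 0.502]
force: [0.8, -2.8, 6.6]
width: 0.0214
```

Call:
{"method": "step_arm", "body": {
  "targets": "-0.004 0 0.0025 0 -1; -0.004 0 0.003 0 -1; -0.004 0 0.003 0 -1; 0 0 0 0 -1"
}}

```text
t: 29.8
ee_pos: [0.4662, -0.2344, 0.1678]
tcp_rot: [0.503, -0.496, 0.5, -0.501]
force: [-2.3, -5.5, 7.9]
width: 0.0213
```

Call:
{"method": "step_arm", "body": {
  "targets": "-0.0035 0 0.0035 0 -1; -0.0035 0 0.0035 0 -1; 0 0 0 0 -1"
}}

```text
t: 30.1
ee_pos: [0.4704, -0.2304, 0.1677]
tcp_rot: [0.506, -0.496, 0.499, -0.498]
force: [-12.3, -15.2, 10.0]
width: 0.0213
```

Call:
{"method": "step_arm", "body": {
  "targets": "-0.002 0 0.002 0 -1; -0.002 0 0.002 0 -1; 0 0 0 0 -1"
}}

```text
t: 30.4
ee_pos: [0.472, -0.2294, 0.1677]
tcp_rot: [0.509, -0.496, 0.5, -0.495]
force: [-19.6, -23.4, 9.9]
width: 0.0219
```

Call:
{"method": "step_arm", "body": {
  "targets": "0.003 0 -0.003 0 -1; 0 0 0 0 -1; 0 0 0 0 0; 0 0 0 0 0; 0 0 0 0 0; 0 -0.03 0 0 0; 0 -0.04 0 0 0; 0 -0.02 0 0 0"
}}

```text
t: 31.2
ee_pos: [0.4739, -0.2237, 0.2576]
tcp_rot: [-0.502, 0.497, -0.498, 0.503]
force: [0.4, 0.1, 0.6]
width: 0.0479
```

```bash
python3 - <<'E'
from h import *
p,r,s=pose();print(p,yaw(r),s['width'],s['qpos'])
u=np.array([.688,-.725,0]);h=np.array([.4705,-.2302,0])
rows([h-.05*u+[0,0,.255]],-1,ty=-136.5)
f=cam('top');f2=cam('scene')
print(w2px(f,[h+[0,0,.213]]),w2px(f2,[h+[0,0,.213]]))
cv2.imwrite('pics/k7.png',np.hstack([cv2.resize(f['img'][175:275,270:480,::-1],None,fx=2,fy=2),cv2.resize(f2['img'][140:290,130:370,::-1],None,fx=1.333,fy=1.333)]))
E
```

```text
[ 0.47386463 -0.22371195  0.25763576] -89.50757237081685 0.047861862958089973 [-5.44385569e-01 -1.82952403e-01  1.87832004e+00  1.50962591e-03
  1.44468499e+00  1.01762804e+00]
-0.015 0.0013 -0.0188 7.83 -1; -0.0124 0.0013 -0.0206 7.83 -1; 0 0 0 7.83 -1; 0 0 0 7.83 -1; 0 0 0 7.83 -1; 0 0 0 7.83 -1
[[426.34509921 230.49837029]] [[189.1779652  180.78024108]]
```

View pics/k7.png

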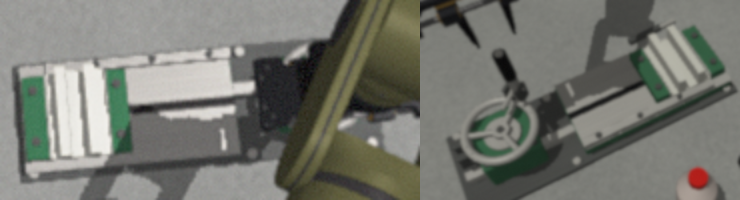

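Call:
{"method": "step_arm", "body": {
  "targets": "-0.015 0 -0.019 7.8 -1; -0.012 0 -0.021 7.8 -1; 0 0 0 7.8 -1; 0 0 0 7.8 -1; 0 0 0 7.9 -1; 0 0 0 7.9 -1; 0 0 0 0 -1"
}}

```text
t: 32.0
ee_pos: [0.434, -0.1937, 0.2525]
tcp_rot: [-0.263, 0.658, -0.655, 0.261]
force: [-0.6, 0.0, 0.2]
width: 0.0012
```

```bash
python3 - <<'E'
from h import *
p,r,s=pose();print(p,yaw(r),s['width'])
u=np.array([.688,-.725,0]);h=np.array([.4705,-.2302,0]);v=np.array([.725,.688,0])
print((p-h)@u,(p-h)@v, r.as_matrix()[:,2])
E
```

```text
[ 0.43395114 -0.19371479  0.25249755] -136.49881700121105 0.001206093002511861
-0.051597395819976924 -0.0013960996944964099 [ 0.68836094 -0.72535439 -0.00449728]
```

Call:
{"method": "step_arm", "body": {
  "targets": "0 0.04 0 0 -1; 0 0.042 0 0 -1; 0 0 0.01 0 -1; 0 0 0.01 0 -1; 0 0 0.01 0 -1; 0 0 0.01 0 -1; 0 0 0 0 -1"
}}

```text
t: 32.7
ee_pos: [0.4633, -0.2243, 0.1755]
tcp_rot: [-0.262, 0.657, -0.656, 0.262]
force: [-5.7, 4.5, 2.5]
width: 0.0006
```

Call:
{"method": "step_arm", "body": {
  "targets": "0 0 0.01 0 -1; 0 0 0.01 0 -1; 0 0 0.008 0 -1; 0 0 0.008 0 -1; 0 0 0 0 -1"
}}

```text
t: 33.2
ee_pos: [0.4892, -0.2517, 0.1751]
tcp_rot: [0.261, -0.655, 0.658, -0.263]
force: [0.7, 0.1, -0.2]
width: 0.0005
```

Call:
{"method": "step_arm", "body": {
  "targets": "0 0 0.01 0 -1; 0 0 0.01 0 -1; 0 0 0.01 0 -1; 0 0 0 0 -1"
}}

```text
t: 33.6
ee_pos: [0.5087, -0.2727, 0.1732]
tcp_rot: [0.262, -0.657, 0.657, -0.262]
force: [-0.7, -1.1, 0.1]
width: 0.0006
```

Call:
{"method": "step_arm", "body": {
  "targets": "0 -0.04 0 0 -1; 0 -0.04 0 0 -1; 0 -0.04 0 0 -1; -0.02 0 -0.04 0 -1; -0.02 0 -0.04 0 -1; -0.02 0 -0.04 0 -1; -0.02 0 -0.04 0 -1; -0.02 0 -0.04 0 -1"
}}

```text
t: 34.4
ee_pos: [0.4419, -0.0561, 0.293]
tcp_rot: [-0.262, 0.657, -0.657, 0.262]
force: [0.2, 1.3, 0.9]
width: 0.0004
```

Call:
{"method": "step_arm", "body": {
  "targets": "-0.02 0 -0.04 0 -1; -0.02 0 -0.04 0 -1; -0.02 0 -0.04 0 -1; -0.02 0 -0.04 0 -1; -0.02 0 -0.04 0 -1; -0.02 0 -0.02 0 -1; 0 0 0 0 -1; 0 0 0 0 -1"
}}

```text
t: 35.2
ee_pos: [0.3783, 0.1847, 0.2929]
tcp_rot: [0.263, -0.656, 0.657, -0.262]
force: [0.3, -1.4, 1.0]
width: 0.0003
```

```bash
python3 - <<'E'
from h import *
p,r,s=pose();print(p,s['force'],s['t'])
f=cam('top');f2=cam('scene')
cv2.imwrite('pics/k8.png',np.vstack([cv2.resize(f['img'][130:290,220:480,::-1],None,fx=2.2,fy=2.2)[:, :572],cv2.resize(f2['img'][140:290,130:370,::-1],None,fx=1.6,fy=1.6,)[:, :].copy() if 0 else cv2.copyMakeBorder(cv2.resize(f2['img'][140:290,130:370,::-1],None,fx=1.6,fy=1.6),0,0,0,572-384,cv2.BORDER_CONSTANT)]))
E
```

```text
[0.37828732 0.18474387 0.29288432] [ 0.25075847 -1.39848543  1.01488334] 35.2
```

View pics/k8.png

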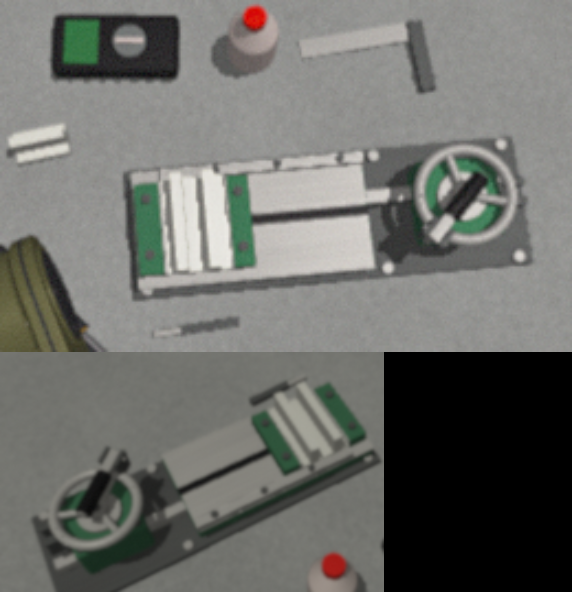

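The picture shows the handle folded across the hub and both blanks clamped square against the fence. The offcut and the other items near the clamp are undisturbed, so I'm handing the job in.

```bash
python3 -c "
from bench import robot
print(robot.hand_in(), robot.state()['t'])"
```

```text
the job is handed in; nothing more can be done
the job is handed in; nothing more can be done
```

The job is handed in: both long blanks in this run are clamped, at about 35 s on the robot's clock.

- **Opening:** I swung the handle upright and cranked one full turn, to about 113 mm between the jaws. The grip slipped off the handle as it snapped up. The next picture showed it upright and in the expected place.
- **Placing:** Each blank went onto the bed feet down and was pushed against the fence with about 16 N.
- **Clamping:** I cranked the jaw shut until it stopped at about 30 N on the handle. That was about 137° back from the open position, where 135° was expected.
- **Folding:** I pushed the handle down, and the force dropped to zero as it snapped flat.

The last pictures, from both cameras, show:
- The blanks are held square between the jaws with their ends at the fence.
- The handle lies flat across the wheel.
- The robot is clear of everything.
- The offcut, oil bottle, try square, punch and multimeter look untouched. The tape measure was outside the last pictures, but I never worked near it.

No check failed or disagreed. I judged the fit at the fence and the folded handle by eye and by force, and did not measure either again at the end.

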